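# Pin the die slide of a jeweller's gluing press and hold the plunger at half travel

### The job

Lock the die slide of the small gluing press: take the headed steel pin out of its wooden stand, push it down through the aligned holes of the fork and the slide's tongue until its collar sits flat on the fork, and let go of it. Then press the plunger's round palm knob down 10 mm, half its travel (far enough to squeeze the stone into its setting, never anywhere near the bottom stop), and keep it there: the program finishes while the hand is still holding the knob down. Do not press the plunger before the pin is in, and leave the jar, bench block, dish and hammer where they are.

Things in the scene. Friction and masses are not known exactly. Their poses are not given: they have to be found in the camera images.
- pin_center (a point): Loose headed steel pin, 75 mm long, about 80 g; point on its axis half-way up, z from tip to grip. From the tip: shank 12 mm across, 40 mm long, foot tapered over 4 mm; collar (head) 26 mm across, 5 mm thick, 2.5 to 7.5 mm above this point; knurled round grip 16 mm across, 7.5 to 37.5 mm above this point. At the start it stands upright in the stand, collar resting on the stand's top.
- pin_seat (a point): Point on the pin's axis at the underside of its collar, 40 mm above the tip, 2.5 mm above pin_center. z from tip to grip.
- stand: Wooden block 70 x 70 mm, 56 mm high, fixed on the bench; origin at the centre of its underside. The pin stands in a 17.5 mm hole through its middle: lift it straight up by 45 mm or more to free it.
- fork_hole (a point): Centre of the hole's mouth in the fork's upper face, 60 mm above the bench; z up, y horizontal, away from the plunger. Hole 14.5 mm across, 2 mm chamfer; aligned below it the slide's tongue (hole 15 mm) and lower fork plate; open for the whole shank. Upper plate 46 mm (x) by 50 mm (y), nothing near it is higher; the press's head begins 110 mm away at -y. Seated: collar's underside lies on this face.
- knob_top (a point): Centre of the flat top of the plunger's round black palm knob, 40 mm across, 14 mm thick, 207 mm above the bench at rest; it moves straight down. It is on a vertical 14 mm stem over a brass guide bush, 140 mm from fork_hole along that frame's -y. A dark ring on the stem, 8 to 10 mm above the bush at rest, just goes out of sight into the bush at 10 mm of travel.
- plunger (a joint): Travel of the spring-loaded plunger in m: 0 at rest (up), grows as the knob is pushed down, bottom stop at 0.020. It springs back when let go. The push needed is about 4 N at the start, 9 N at 0.010 and 14 N at 0.020. Wanted at the end: 0.010, within 3 mm.
- die_slide (a joint): The steel die slide that lies in the press's bed with its tongue in the fork: 0 is home, with the holes aligned, as at the start; it grows (m, to 0.03) if pushed out towards the plunger's side against 10 N of friction.
- press: The grey press, fixed on the bench; origin on the plunger's axis at bench level, y axis horizontal towards the fork (fork hole at y = 140 mm), x axis towards its column. The base spans x -50 to 110 mm, y -90 to 190 mm.
- jar: Bystander: glue jar with black cap, 54 mm in diameter, 65 mm high; origin at its underside.
- bench_block: Bystander: square steel block, 60 x 60 x 22 mm; origin at its underside.
- dish: Bystander: white ceramic dish, 84 mm wide, 22 mm high; origin at its underside.
- hammer: Bystander: hammer lying on the bench along its x axis; origin at its underside.

How it is judged:
By the outcome, as a careful person would: the job done as asked, in the order asked, and still so for the second after the job is handed in, while the arm keeps its last pose, push and grip.
It also fails if it takes over 64 s, if anything falls off the work surface, if the arm or the gripper's body presses on something with over 40 N, if the wrist force passes 120 N, or if a joint passes its speed limit or range.

### The arm

A 6-joint arm with a two-finger parallel gripper is mounted at the origin on the work surface. World frame = base frame: x ahead of the robot, y to its left, z up, the work surface at z = 0. Lengths are in m, angles in rad, forces in N, time in s.
With the tool pointing down it reaches from about 0.25 to 0.775 m from the base axis. Payload 4 kg.
Tool frame: the origin (TCP) lies at the very end of the fingers, on their centre line; the grasp point (between the pads) lies 19 mm behind it; z points along the fingers, y is the line along which they close (so a half turn about z gives the same grasp; the last joint's range is limited). The gripper opens to 94 mm and grips with 3 to 60 N. Pads are 16 mm wide; open, the fingers measure 119 mm over their backs; the gripper's body (75 mm by 177 mm) begins 78 mm behind the grasp point.
Start: joints at [-1.414, 0.087, 1.371, -0, 1.684, -0.103], TCP at [0.141, -0.532, 0.179] pointing down, gripper open.
Joint ranges: [-3.1, 3.1], [-0.76, 2.03], [0.27, 2.55], [-1.08, 4.22], [0.17, 2.65], [-2.57, 2.57]. Speed limits (rad/s): [2.79, 2.79, 3.14, 3.14, 3.14, 3.14].

### API

Orientations are given as [roll, pitch, yaw] about the fixed x, y, z axes, in that order (R = Rz(yaw) Ry(pitch) Rx(roll)).
In Python, from bench import robot, snapshot, finder gives the robot as it stands.
- The arm moves only by the tool drive_tool, never from a script. Its argument "deltas" is text: rows parted by semicolons, each of 7 numbers parted by spaces: the shift along the tool's x, y, z each as a share of 100 mm, from -1 to 1, then the turn, a rotation vector about the tool's x, y, z each as a share of 90 degrees, from -1 to 1, then the finger opening in mm, from 0 to 94. In form: tx ty tz rx ry rz gripper; .... A call has 1 to 5 rows; each row is the pose to reach, as a shift and turn from the pose commanded when the call began, along the tool's axes at that moment; what a row does not reach only later rows make up. A row lasts 1/10 s, in which the tool goes at most 50 mm and 8.59 degrees, less where a joint would pass 70% of its speed; a pose out of reach is approached as far as the arm can. A call with a number of a shift or a turn outside -1 to 1 is refused whole. A call with a gripper value outside its range is refused whole. The fingers move at their own pace and stop on an object; the grip force is fixed at half the most. Time passes only in rows, so rows that repeat a pose let the fingers close. It gives the time, the measured TCP pose, the force, the opening and the grip force at its end, in the units of the state.
- robot.get_obs(): the state, without advancing time (a new reading comes with each control period).
- snapshot(name): name is "scene" or "side" or "wrist"; returns a dict with "img" (480x640x3 uint8, red, green, blue), "fx", "fy", "cx", "cy" (pixels), "D" ([k1, k2, p1, p2, k3] as OpenCV has them; the pictures are not rectified), "T" (4x4, takes a point from camera to world coordinates); the wrist camera has in their place "hand_eye" (4x4, takes a point from camera to tool coordinates, whose origin is the TCP and whose axes are the flange's). Camera axes: x right, y up, looking along -z (the intrinsics and any distortion apply to the point x, -y, -z); pixel columns grow to the right and rows downward; lengths in m; the calibration is good to about 2 mm. A picture is of the moment at which its call begins: read the wrist's pose just before it. There is no depth.
- robot.close_job(): hands the job in; it is judged then, once.
Trained networks look in the newest picture that a camera, given by its name, has taken for a name from the list of things; names that differ only in an ending like _2 or _b are one class to them, and where a whole thing is asked for, a point or a joint stands for the part that bears it (a point fixed in the world has none). Each returns a list of dicts, best first, with "confidence" (0 to 1); they miss things now and then, are a little off and sometimes report something else, mostly with a low value. They report only what shows in the picture. A call takes as long as a camera call.
- finder.look_for(camera, thing): "xy" ([column, row] in pixels, amid what is visible of it).
- finder.masks_of(camera, thing): "region" (480x640 bool, what is visible of it) and "xy" ([column, row] in pixels, amid what is visible of it).
- finder.landmark_of(camera, thing): "xy" ([column, row] in pixels: a listed point, or the origin of a listed thing).
The state is a dict: "time": time; "joint_positions": joint angles; "qvel": joint speeds; "joint_torque": joint torques, N m; "tool_pos": TCP position; "ee_rot": TCP orientation; "wrist_force": force on the tool from outside, world axes, zero at the start; "wrist_torque": the same for the moment, N m; "width": finger opening in m; "finger_force": force on a finger pad.
Only numpy, scipy, OpenCV 4.12 (cv2) and the standard library are available. Lean on these libraries where they do the work, as an engineer would, in place of code of your own. Each camera call takes 0.05 s, during which the arm holds its last target. There are 200 camera calls.

## Working session

There is one attempt and no reset: what is moved stays moved. The work goes in short steps, Python scripts to look and compute and a tool call to move; the robot and the scene stay as the last step left them, time stands still between calls to the robot, and variables do not carry over. Pictures are saved under pics/ and viewed, at most 10 in all, crops included, and the job is handed in when it is done.

Besides the shell and the picture viewer there is one more tool, called after "Request:" by a JSON object that holds its "method" and its "body". drive_tool: Moves the arm, as the interface text tells. Shift numbers are shares of 100 mm and turn numbers shares of 90 degrees, none past 1 either way. Its arguments: {"type":"object","properties":{"deltas":{"type":"string"}},"required":["deltas"]}

```bash
mkdir -p pics
cat > h.py <<'E'
import numpy as np, cv2
from scipy.spatial.transform import Rotation as R
from bench import robot, snapshot, finder
def tool(o):
    T=np.eye(4); T[:3,:3]=R.from_euler('xyz',o['ee_rot']).as_matrix(); T[:3,3]=o['tool_pos']; return T
def shot(n):
    o=robot.get_obs(); s=snapshot(n)
    if 'T' not in s: s['T']=tool(o)@s['hand_eye']
    s['K']=np.array([[s['fx'],0,s['cx']],[0,s['fy'],s['cy']],[0,0,1]]); s['D']=np.array(s['D'],float); return s
def ray(s,xy):
    u=cv2.undistortPoints(np.array([[xy]],float),s['K'],s['D'])[0,0]
    T=np.array(s['T']); return T[:3,3],T[:3,:3]@np.array([u[0],-u[1],-1])
def atz(s,xy,z):
    o,d=ray(s,xy); return o+d*(z-o[2])/d[2]
def px(s,p):
    T=np.array(s['T']); c=T[:3,:3].T@(np.array(p)-T[:3,3]); c=c*[1,-1,-1]
    return cv2.projectPoints(c.reshape(1,1,3),np.zeros(3),np.zeros(3),s['K'],s['D'])[0].ravel()
def tri(rs):
    A=0;b=0
    for o,d in rs:
        d=d/np.linalg.norm(d);P=np.eye(3)-np.outer(d,d);A=A+P;b=b+P@o
    return np.linalg.solve(A,b)
def save(s,n): cv2.imwrite('pics/'+n+'.png',s['img'][:,:,::-1])
def delta(p,o=None):
    o=o or robot.get_obs(); T=tool(o); return np.round(T[:3,:3].T@(np.array(p)-T[:3,3])*10,3)
E
python3 - <<'E'
from h import *
np.set_printoptions(precision=4,suppress=True)
S={n:shot(n) for n in('scene','side','wrist')}
for n in S: save(S[n],n+'0')
Z={'pin_center':.0535,'pin_seat':.056,'fork_hole':.06,'knob_top':.207,'press':0,'stand':0,'jar':0,'bench_block':0,'dish':0,'hammer':0}
for t,z in Z.items():
    rs=[]
    for n in S:
        l=finder.landmark_of(n,t)
        if l and l[0]['confidence']>.3:
            print(t,n,l[0]['confidence'],np.array(l[0]['xy']),atz(S[n],l[0]['xy'],z)); rs.append(ray(S[n],l[0]['xy']))
    if len(rs)>1: print('   tri',tri(rs))
o=robot.get_obs();print(o['time'],o['tool_pos'],o['ee_rot'],o['wrist_force'])
E
```

```text
pin_center scene 0.64 [513.  289.8] [0.5763 0.4341 0.0535]
pin_center side 0.72 [335.4 351.1] [0.4981 0.2316 0.0535]
   tri [0.533  0.38   0.1156]
pin_seat scene 0.56 [428.1 248.8] [0.5079 0.2307 0.056 ]
pin_seat side 0.69 [332.8 349.8] [0.5037 0.2319 0.056 ]
   tri [0.505  0.2303 0.0535]
fork_hole scene 0.9 [317.5 262.6] [ 0.6112 -0.0207  0.06  ]
fork_hole side 0.67 [318.2 273.2] [ 0.6205 -0.0392  0.06  ]
   tri [ 0.6161 -0.0202  0.071 ]
knob_top scene 0.59 [264.8 199.4] [ 0.5663 -0.1519  0.207 ]
knob_top side 0.49 [351.9 204.3] [ 0.564  -0.1642  0.207 ]
   tri [ 0.564  -0.1536  0.2091]
press side 0.59 [355.5 274.3] [ 0.5474 -0.1507  0.    ]
stand scene 0.57 [423.1 262.4] [0.5115 0.227  0.    ]
stand side 0.78 [333.1 366.8] [0.5056 0.2238 0.    ]
   tri [ 0.5076  0.2254 -0.0015]
jar scene 0.63 [446.1 340.2] [0.711  0.3048 0.    ]
jar side 0.77 [228.3 370.8] [0.7204 0.2999 0.    ]
   tri [0.7157 0.305  0.0069]
bench_block scene 0.78 [194.4 190.4] [ 0.4178 -0.4229  0.    ]
bench_block side 0.84 [415.7 238.4] [ 0.4139 -0.4038  0.    ]
   tri [ 0.4142 -0.4252 -0.009 ]
dish scene 0.96 [333.6 340.8] [0.7723 0.056  0.    ]
dish side 0.73 [249.1 302.4] [0.78   0.0536 0.    ]
   tri [0.7761 0.0577 0.0049]
hammer scene 0.86 [514.1 290.2] [0.5413 0.4497 0.    ]
hammer side 0.71 [286.2 446.8] [0.5295 0.4537 0.    ]
   tri [ 0.5337  0.4501 -0.008 ]
1.65 [ 0.1413 -0.5315  0.1789] [3.1415 0.     0.2598] [-0.8679 -0.1847 -0.1097]
```

View pics/scene0.png

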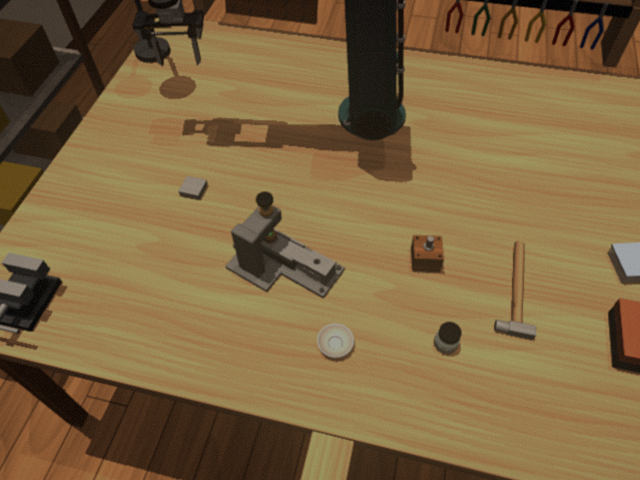

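View pics/side0.png

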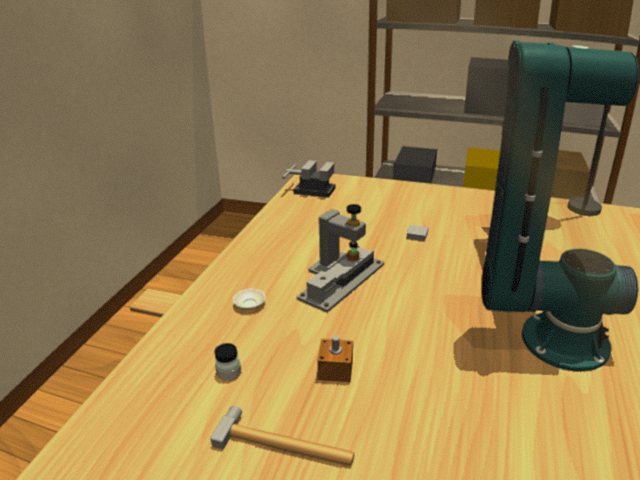

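Scene: pin in the stand at about (429,243), fork hole at (317,262), knob at (264,199). Side: pin at (336,345), knob at (353,210). The network positions agree except for one pin_center hit on the hammer. I'm moving to above the pin.

Request:
{"method": "drive_tool", "body": {"deltas": "0.3 -0.33 -0.3 0 0 0 94; 0.6 -0.66 -0.5 0 0 0 94; 0.91 -1 -0.5 0 0 0 94; 0.91 -1 -0.5 0 0 0 94"}}

```text
time: 2.05
tool_pos: [0.2058, -0.4085, 0.2312]
ee_rot: [3.138, -0.002, 0.265]
wrist_force: [-0.5, -0.3, -0.5]
width: 0.0941
finger_force: 0.0
```

Request:
{"method": "drive_tool", "body": {"deltas": "0.3 -0.33 0 0 0 0 60; 0.6 -0.66 0 0 0 0 60; 0.91 -1 0 0 0 0 60; 0.91 -1 0 0 0 0 60"}}

```text
time: 2.45
tool_pos: [0.2675, -0.2886, 0.2293]
ee_rot: [3.141, -0.002, 0.266]
wrist_force: [0.4, -0.6, 0.6]
width: 0.0656
finger_force: 0.0
```

Request:
{"method": "drive_tool", "body": {"deltas": "0.3 -0.33 0 0 0 0 60; 0.6 -0.66 0 0 0 0 60; 0.91 -1 0 0 0 0 60; 0.91 -1 0 0 0 0 60"}}

```text
time: 2.85
tool_pos: [0.3299, -0.1685, 0.2289]
ee_rot: [-3.141, -0.001, 0.268]
wrist_force: [0.1, -0.5, -0.3]
width: 0.0597
finger_force: 0.0
```

Request:
{"method": "drive_tool", "body": {"deltas": "0.3 -0.33 0 0 0 0 60; 0.6 -0.66 0 0 0 0 60; 0.91 -1 0 0 0 0 60; 0.91 -1 0 0 0 0 60"}}

```text
time: 3.25
tool_pos: [0.3919, -0.0491, 0.2283]
ee_rot: [-3.14, 0.0, 0.267]
wrist_force: [-0.4, -0.8, 0.1]
width: 0.0598
finger_force: 0.0
```

Request:
{"method": "drive_tool", "body": {"deltas": "0.3 -0.33 0 0 0 0 60; 0.6 -0.66 0 0 0 0 60; 0.91 -1 0 0 0 0 60; 0.91 -1 0 0 0 0 60"}}

```text
time: 3.65
tool_pos: [0.4543, 0.0697, 0.2275]
ee_rot: [-3.141, 0.002, 0.263]
wrist_force: [-0.3, -0.3, 0.4]
width: 0.0599
finger_force: 0.0
```

Request:
{"method": "drive_tool", "body": {"deltas": "0.3 -0.33 0 0 0 -0.09 60; 0.6 -0.66 0 0 0 -0.18 60; 0.91 -1 0 0 0 -0.27 60; 0.91 -1 0 0 0 -0.36 60; 0.91 -1 0 0 0 -0.45 60"}}

```text
time: 4.15
tool_pos: [0.5162, 0.1862, 0.2274]
ee_rot: [-3.141, 0.003, 0.971]
wrist_force: [0.2, -0.2, -0.1]
width: 0.0599
finger_force: 0.0
```

Run:
```python
from h import *
np.set_printoptions(precision=4,suppress=True)
s=shot('wrist'); save(s,'w1'); print(s['hand_eye'],s['D'])
for t,z in(('pin_center',.0535),('pin_seat',.056),('stand',0)):
    for l in finder.landmark_of('wrist',t)[:1]: print(t,l['confidence'],l['xy'],atz(s,l['xy'],z))
o=robot.get_obs();print(o['time'],o['tool_pos'],o['ee_rot'],o['joint_positions'])
```

```text
[[-0.0004  0.9664  0.257   0.0744]
 [ 1.      0.0004  0.0003 -0.0006]
 [ 0.0002  0.257  -0.9664 -0.2051]
 [ 0.      0.      0.      1.    ]] [0.0212 0.     0.     0.     0.    ]
pin_center 0.89 [292.1, 190.2] [0.5    0.2295 0.0535]
pin_seat 0.62 [290.7, 193.1] [0.4974 0.228  0.056 ]
stand 0.79 [297.1, 187.9] [0.4985 0.2257 0.    ]
4.35 [0.5156 0.1861 0.2286] [3.1411 0.001  0.9609] [ 0.2437  0.0793  1.2815 -0.001   1.7812  0.8534]
```

View pics/w1.png

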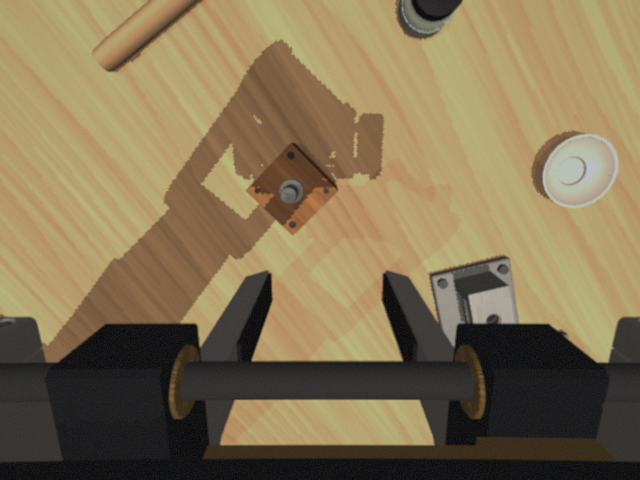

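The wrist view shows the pin head at (290,190) in the stand, with the fork plate at lower right near (492,318). The pin is at about (0.500, 0.228). I'm centring over it and lowering.

Request:
{"method": "drive_tool", "body": {"deltas": "0.13 -0.18 0.3 0 0 -0.09 60; 0.26 -0.37 0.6 0 0 -0.17 60; 0.26 -0.37 0.75 0 0 -0.17 60; 0.26 -0.37 0.75 0 0 -0.17 60"}}

```text
time: 4.75
tool_pos: [0.4978, 0.2293, 0.151]
ee_rot: [-3.138, 0.004, 1.23]
wrist_force: [-0.2, -0.0, 0.5]
width: 0.0599
finger_force: 0.0
```

Run:
```python
from h import *
np.set_printoptions(precision=4,suppress=True)
s=shot('wrist'); save(s,'w2')
for t,z in(('pin_center',.0535),('pin_seat',.056),('stand',0)):
    for l in finder.landmark_of('wrist',t)[:1]: print(t,l['confidence'],l['xy'],atz(s,l['xy'],z))
for m in finder.masks_of('wrist','pin_center')[:1]:
    r=m['region'];ys,xs=np.nonzero(r);print(m['confidence'],xs.min(),xs.max(),ys.min(),ys.max())
    c=np.array([[*p] for p in [((xs.min()+xs.max())/2,(ys.min()+ys.max())/2)]])
    print(atz(s,c[0],.061),atz(s,c[0],.091))
o=robot.get_obs();print(o['time'],o['tool_pos'],o['ee_rot'])
i=cv2.resize(s['img'][140:390,160:480],None,fx=2.5,fy=2.4);cv2.imwrite('pics/w2c.png',i[:,:,::-1])
```

```text
pin_center 0.64 [626.8, 277.6] [0.7363 0.0997 0.0535]
pin_seat 0.62 [330.5, 216.9] [0.5045 0.2415 0.056 ]
stand 0.86 [330.1, 216.2] [0.5009 0.2314 0.    ]
0.67 315 344 217 250
[0.4991 0.229  0.061 ] [0.5016 0.2363 0.091 ]
5.0 [0.5006 0.2305 0.1559] [ 3.1385 -0.002   1.2315]
```

View pics/w2c.png

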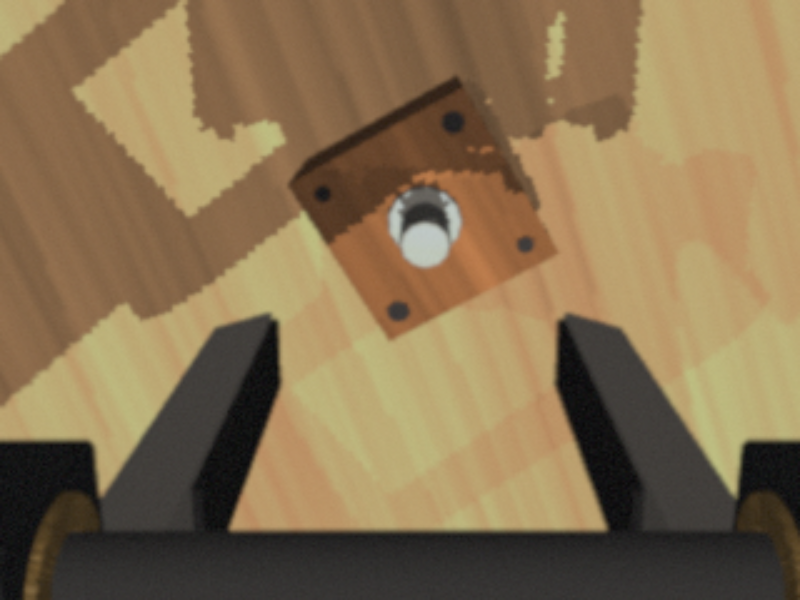

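Run:
```python
from h import *
np.set_printoptions(precision=4,suppress=True)
s=shot('wrist')
a=atz(s,(330,242.5),.091);b=atz(s,(330,232),.061);print(a,b)
for p in(a,b):print(delta([p[0],p[1],.066]))
```

```text
[0.5024 0.2295 0.091 ] [0.5032 0.2305 0.061 ]
[-0.006  0.02   0.897]
[0.007 0.024 0.897]
```

Request:
{"method": "drive_tool", "body": {"deltas": "0 0.02 0.4 0 0 0 60; 0 0.02 0.7 0 0 0 50; 0 0.02 0.87 0 0 0 40; 0 0.02 0.87 0 0 0 40"}}

```text
time: 5.45
tool_pos: [0.4994, 0.2293, 0.0643]
ee_rot: [-3.138, 0.003, 1.233]
wrist_force: [0.8, -0.2, -0.5]
width: 0.0411
finger_force: 0.0
```

Request:
{"method": "drive_tool", "body": {"deltas": "0 0 0 0 0 0 5; 0 0 0 0 0 0 5; 0 0 0 0 0 0 5; 0 0 0 0 0 0 5; 0 0 0 0 0 0 5"}}

```text
time: 5.95
tool_pos: [0.5014, 0.2305, 0.0676]
ee_rot: [3.141, -0.001, 1.234]
wrist_force: [-0.4, -0.6, 0.4]
width: 0.006
finger_force: 0.0
```

Run:
```python
from h import *
s=shot('wrist'); save(s,'w3'); s=shot('side')
a=s['img'][300:400,280:400]; b=cv2.resize(a,(480,400)); w=cv2.imread('pics/w3.png')[150:450,120:520]
w=cv2.resize(w,(500,375)); c=np.zeros((400,780,3),np.uint8); c[:375,:500]=w; c[:280,500:]=cv2.resize(b[:,:,::-1],(280,280)); cv2.imwrite('pics/m3.png',c)
```

```text
(no output)
```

View pics/m3.png

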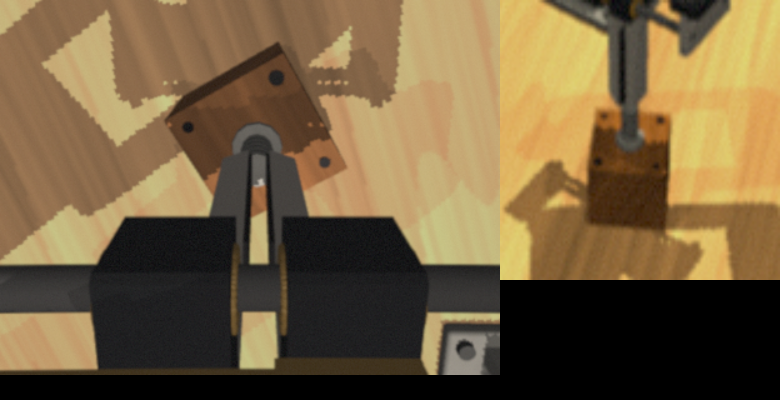

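The left view shows the collar just ahead of the fingers, which have closed to about 6 mm. I need a closer look to see whether the grip lies between or behind them.

Run:
```python
from h import *
np.set_printoptions(precision=4,suppress=True)
w=cv2.imread('pics/w3.png')[200:360,250:400]
cv2.imwrite('pics/w3c.png',cv2.resize(w,(560,597),interpolation=cv2.INTER_CUBIC))
s=shot('wrist'); o=robot.get_obs(); T=tool(o)
for p in([0,0,0],[0,0,-.019],[0.008,0.003,0],[-.008,.003,0],[0.008,0.013,0]):print(p,px(s,(T@[*p,1])[:3]))
print(px(s,[.5026,.23,.091]),px(s,[.5026,.23,.061]),o['width'],o['finger_force'],o['tool_pos'])
```

```text
[0, 0, 0] [327.8181 270.0591]
[0, 0, -0.019] [327.9286 281.6164]
[0.008, 0.003, 0] [332.7406 257.6797]
[-0.008, 0.003, 0] [332.64   282.2074]
[0.008, 0.013, 0] [349.1339 257.6734]
[330.7732 284.662 ] [330.2241 266.4887] 0.00523610177694285 0.0 [0.5011 0.2303 0.067 ]
```

View pics/w3c.png

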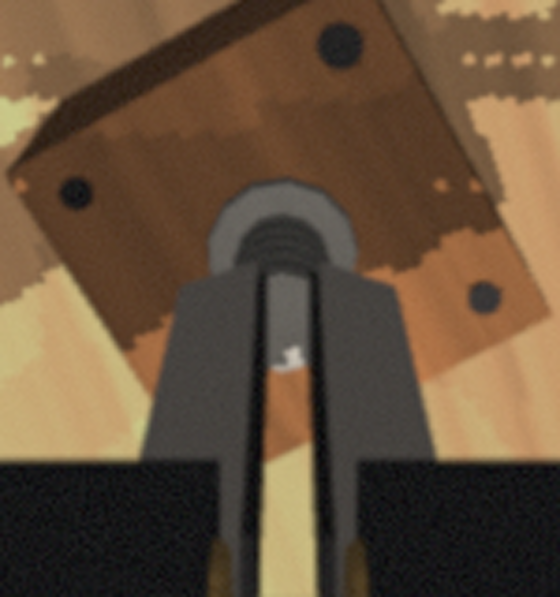

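The top of the pin's grip shows through the finger gap at px (326,285). The tips appear at 1.87 px/mm instead of the 1.64 expected at the stated TCP, so the real fingertips sit about 26 mm behind it. The fingers closed above the pin without touching it. I'll open and go down carefully.

Request:
{"method": "drive_tool", "body": {"deltas": "0 0 0 0 0 0 44; 0 0 0 0 0 0 44; 0 0 0 0 0 0 44; 0 0 0.1 0 0 0 44; 0 0 0.12 0 0 0 44"}}

```text
time: 6.6
tool_pos: [0.5001, 0.23, 0.0532]
ee_rot: [-3.14, 0.002, 1.234]
wrist_force: [0.2, 1.1, -0.3]
width: 0.0414
finger_force: 0.0
```

Request:
{"method": "drive_tool", "body": {"deltas": "0 0 0.04 0 0 0 44; 0 0 0.08 0 0 0 44; 0 0 0.1 0 0 0 44; 0 0 0.1 0 0 0 44"}}

```text
time: 7.0
tool_pos: [0.5007, 0.2302, 0.0443]
ee_rot: [-3.141, 0.001, 1.234]
wrist_force: [-0.4, -0.4, 0.5]
width: 0.0442
finger_force: 0.0
```

Request:
{"method": "drive_tool", "body": {"deltas": "0 0 0 0 0 0 5; 0 0 0 0 0 0 5; 0 0 0 0 0 0 5; 0 0 0 0 0 0 5; 0 0 0 0 0 0 5"}}

```text
time: 7.5
tool_pos: [0.501, 0.2304, 0.045]
ee_rot: [3.142, -0.0, 1.234]
wrist_force: [-0.9, 1.0, 0.6]
width: 0.0155
finger_force: 30.0
```

Gripped: width 15.5 mm, 30 N on the pads. Lifting now, then carrying the pin towards the fork.

Request:
{"method": "drive_tool", "body": {"deltas": "0 0 -0.2 0 0 0 5; 0 0 -0.5 0 0 0 5; 0 0 -0.8 0 0 0 5; 0 0 -0.95 0 0 0 5; 0 0 -0.95 0 0 0 5"}}

```text
time: 8.0
tool_pos: [0.5027, 0.2309, 0.1426]
ee_rot: [3.137, -0.003, 1.234]
wrist_force: [0.0, 0.7, -1.3]
width: 0.0156
finger_force: 30.0
```

Request:
{"method": "drive_tool", "body": {"deltas": "-0.2 0.14 0 0 0 0 5; -0.45 0.33 0 0 0 0 5; -0.75 0.53 0 0 0 0 5; -1 0.7 0 0 0 0 5"}}

```text
time: 8.4
tool_pos: [0.5331, 0.1112, 0.1372]
ee_rot: [-3.138, 0.002, 1.234]
wrist_force: [-0.1, 0.7, -0.0]
width: 0.015
finger_force: 30.0
```

Request:
{"method": "drive_tool", "body": {"deltas": "-0.3 0.21 0 0 0 0 5; -0.6 0.42 0 0 0 0 5; -0.85 0.6 0 0 0 0 5; -1 0.7 0 0 0 0 5; -1 0.7 0 0 0 0 5"}}

```text
time: 8.9
tool_pos: [0.5662, -0.0069, 0.1371]
ee_rot: [-3.138, 0.002, 1.23]
wrist_force: [-0.0, 0.3, -1.4]
width: 0.0154
finger_force: 30.0
```

Run:
```python
from h import *
np.set_printoptions(precision=4,suppress=True)
s=shot('wrist'); save(s,'w4')
for t,z in(('pin_center',.15),('pin_seat',.151),('fork_hole',.06),('knob_top',.207)):
    for l in finder.landmark_of('wrist',t)[:1]:
        p=atz(s,l['xy'],z);print(t,l['confidence'],l['xy'],p,delta(p))
o=robot.get_obs();print(o['time'],o['tool_pos'],o['ee_rot'],o['wrist_force'],o['width'])
```

```text
pin_center 0.61 [323.8, 272.3] [ 0.565 -0.003  0.15 ] [ 0.009 -0.014 -0.12 ]
pin_seat 0.68 [327.3, 282.7] [ 0.5649 -0.0093  0.151 ] [-0.056  0.006 -0.125]
fork_hole 0.77 [380.7, 240.9] [ 0.6064 -0.0239  0.06  ] [-0.06   0.447  0.788]
knob_top 0.57 [327.7, 280.1] [0.5732 0.0131 0.207 ] [ 0.178  0.008 -0.677]
9.15 [ 0.5665 -0.0034  0.1393] [-3.1405 -0.0001  1.2353] [-0.4841  0.2615 -0.816 ] 0.015199582654503913
```

View pics/w4.png

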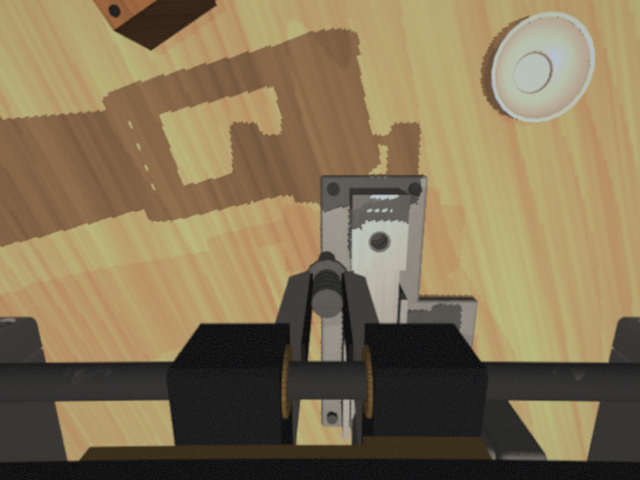

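The view shows the pin held upright: grip top about (327,297), collar about (328,272), tip about (326,256). The fork hole is at (380,241). I'll project a model pin over this to get the pin-to-hole offset.

Run:
```python
from h import *
np.set_printoptions(precision=4,suppress=True)
s=shot('wrist'); o=robot.get_obs(); T=tool(o)
s['T']=T@s['hand_eye']
P=lambda p:px(s,(T@[*p,1])[:3])
for n,p in dict(tip=(0,0,.029),tipx=(.006,0,.029),collL=(0,-.013,-.011),collR=(0,.013,-.011),collF=(.013,0,-.011),top=(0,0,-.046),topB=(-.008,0,-.046),topL=(0,-.008,-.046),topR=(0,.008,-.046)).items(): print(n,P(p))
p=atz(s,(379.7,241),.06);print(p,delta(p,o),o['tool_pos'])
g=s['img']
cr=cv2.resize(g[215:325,270:420],(800,587),interpolation=cv2.INTER_CUBIC);cv2.imwrite('pics/w4c.png',cr[:,:,::-1])
```

```text
tip [327.7852 255.7048]
tipx [327.7881 247.4141]
collL [305.7727 276.4759]
collR [350.2018 276.458 ]
collF [327.9975 255.2625]
top [328.2375 302.2649]
topB [328.2273 317.1608]
topL [311.8869 302.2739]
topR [344.5887 302.2615]
[ 0.6066 -0.0208  0.06  ] [-0.032  0.435  0.796] [ 0.5666 -0.0035  0.1396]
```

View pics/w4c.png

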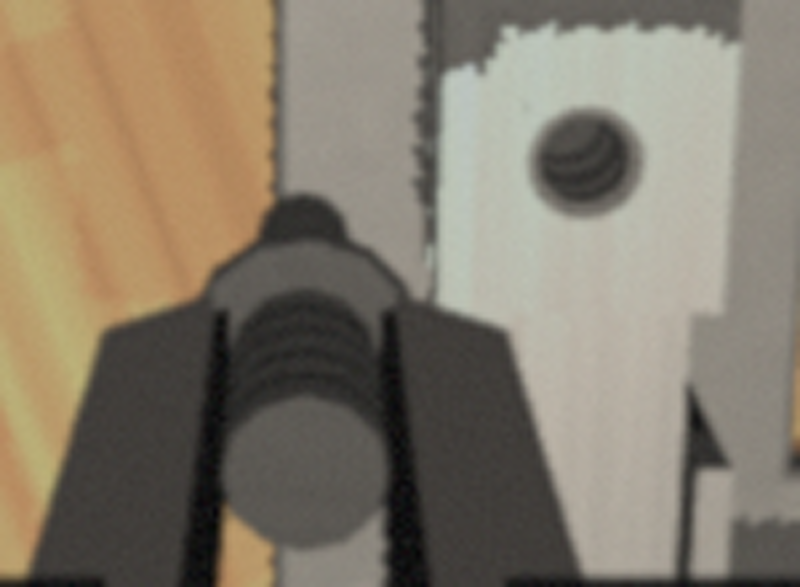

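Measured against the model, the pin axis sits about 3 mm towards -x of the tool and 0.4 mm off in y. The hole is at tool (-3.2, 43.5) mm, so the move is about y +44 mm. I'll hover with the tip just above the hole and check.

Request:
{"method": "drive_tool", "body": {"deltas": "0 0.22 0.05 0 0 0 5; 0 0.44 0.15 0 0 0 5; 0 0.44 0.35 0 0 0 5; 0 0.44 0.35 0 0 0 5; 0 0.44 0.35 0 0 0 5"}}

```text
time: 9.7
tool_pos: [0.608, -0.0185, 0.1046]
ee_rot: [-3.14, 0.0, 1.235]
wrist_force: [-0.1, 0.2, -1.3]
width: 0.0152
finger_force: 30.0
```

Run:
```python
from h import *
np.set_printoptions(precision=4,suppress=True)
s=shot('wrist'); o=robot.get_obs(); T=tool(o); s['T']=T@s['hand_eye']
print(o['tool_pos'],o['ee_rot'],o['wrist_force'],o['time'])
print('hole',px(s,[.6066,-.0208,.06]), [px(s,(T@[x,0,.029,1])[:3]) for x in(-.003,0)])
cr=cv2.resize(s['img'][200:320,260:400],(700,600),interpolation=cv2.INTER_CUBIC);cv2.imwrite('pics/w5c.png',cr[:,:,::-1])
```

```text
[ 0.6085 -0.0186  0.1056] [ 3.1409 -0.0002  1.2346] [-0.3677  0.385  -0.0723] 9.75
hole [326.1759 252.3975] [array([327.7835, 259.8116]), array([327.7849, 255.7048])]
```

View pics/w5c.png

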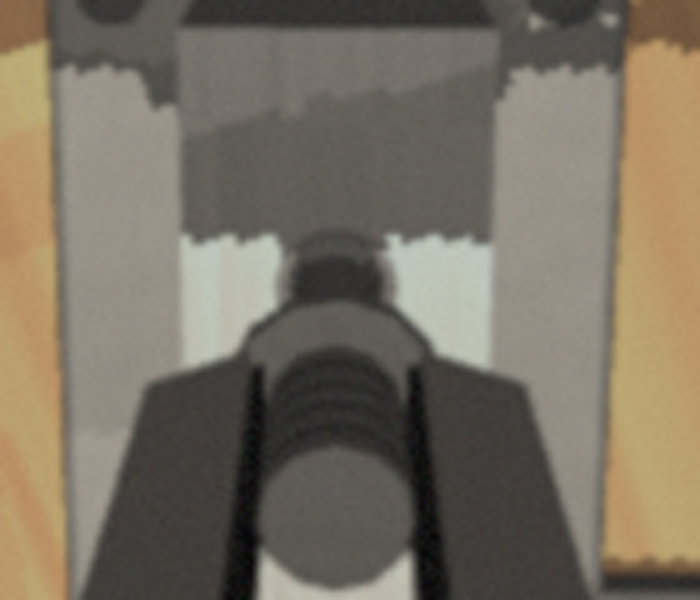

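The hole's ring is centred at px (327.6,257.7) and lines up sideways with the pin's foot. The foot's front edge is at row 251, which puts the hole about 4.7 mm further towards tool -x. I'll shift and start inserting.

Request:
{"method": "drive_tool", "body": {"deltas": "-0.047 0 0 0 0 0 5; -0.047 0 0.05 0 0 0 5; -0.047 0 0.1 0 0 0 5; -0.047 0 0.14 0 0 0 5; -0.047 0 0.18 0 0 0 5"}}

```text
time: 10.25
tool_pos: [0.6068, -0.0237, 0.0863]
ee_rot: [-3.141, 0.0, 1.234]
wrist_force: [-0.2, -0.5, -1.7]
width: 0.0151
finger_force: 30.0
```

Request:
{"method": "drive_tool", "body": {"deltas": "0 0 0.04 0 0 0 5; 0 0 0.08 0 0 0 5; 0 0 0.12 0 0 0 5; 0 0 0.12 0 0 0 5"}}

```text
time: 10.65
tool_pos: [0.6064, -0.0237, 0.0739]
ee_rot: [-3.14, 0.0, 1.234]
wrist_force: [-0.2, 0.5, -1.7]
width: 0.0153
finger_force: 30.0
```

Request:
{"method": "drive_tool", "body": {"deltas": "0 0 0.04 0 0 0 5; 0 0 0.08 0 0 0 5; 0 0 0.12 0 0 0 5; 0 0 0.12 0 0 0 5"}}

```text
time: 11.05
tool_pos: [0.6064, -0.0237, 0.0619]
ee_rot: [-3.14, 0.0, 1.234]
wrist_force: [0.3, -0.0, -0.7]
width: 0.0154
finger_force: 30.0
```

Request:
{"method": "drive_tool", "body": {"deltas": "0 0 0.03 0 0 0 5; 0 0 0.06 0 0 0 5; 0 0 0.09 0 0 0 5; 0 0 0.1 0 0 0 5; 0 0 0.1 0 0 0 5"}}

```text
time: 11.55
tool_pos: [0.6068, -0.0237, 0.0525]
ee_rot: [-3.141, 0.0, 1.234]
wrist_force: [-0.4, 0.7, -1.0]
width: 0.0152
finger_force: 30.0
```

Request:
{"method": "drive_tool", "body": {"deltas": "0 0 0.01 0 0 0 5; 0 0 0.02 0 0 0 5; 0 0 0.025 0 0 0 5; 0 0 0.025 0 0 0 5"}}

```text
time: 11.95
tool_pos: [0.6069, -0.0237, 0.0503]
ee_rot: [-3.142, 0.0, 1.234]
wrist_force: [-0.4, -0.2, -0.1]
width: 0.0154
finger_force: 30.0
```

Request:
{"method": "drive_tool", "body": {"deltas": "0 0 0.01 0 0 0 5; 0 0 0.01 0 0 0 5; 0 0 0.01 0 0 0 5"}}

```text
time: 12.25
tool_pos: [0.607, -0.0237, 0.0494]
ee_rot: [3.142, 0.0, 1.234]
wrist_force: [-0.1, 0.0, -1.4]
width: 0.0151
finger_force: 30.0
```

Request:
{"method": "drive_tool", "body": {"deltas": "0 0 0.01 0 0 0 5; 0 0 0.01 0 0 0 5; 0 0 0.01 0 0 0 5"}}

```text
time: 12.55
tool_pos: [0.6071, -0.0237, 0.049]
ee_rot: [3.141, -0.0, 1.234]
wrist_force: [-1.0, 0.9, 3.5]
width: 0.0152
finger_force: 30.0
```

Request:
{"method": "drive_tool", "body": {"deltas": "0 0 0.01 0 0 0 5; 0 0 0.01 0 0 0 5; 0 0 0.01 0 0 0 5"}}

```text
time: 12.85
tool_pos: [0.6072, -0.0238, 0.049]
ee_rot: [3.141, -0.0, 1.234]
wrist_force: [-2.8, 1.1, 6.3]
width: 0.0155
finger_force: 30.0
```

Contact came at TCP 0.049 m, where seating was expected, so the collar is on the fork. Releasing and rising straight up.

Request:
{"method": "drive_tool", "body": {"deltas": "0 0 0 0 0 0 40; 0 0 0 0 0 0 40; 0 0 0 0 0 0 40; 0 0 0 0 0 0 40"}}

```text
time: 13.25
tool_pos: [0.6068, -0.0237, 0.0468]
ee_rot: [-3.141, 0.0, 1.234]
wrist_force: [-1.0, 0.2, 0.6]
width: 0.0393
finger_force: 0.0
```

Request:
{"method": "drive_tool", "body": {"deltas": "0 0 -0.2 0 0 0 40; 0 0 -0.5 0 0 0 40; 0 0 -0.9 0 0 0 40; 0 0 -1 0 0 0 40; 0 0 -1 0 0 0 40"}}

```text
time: 13.75
tool_pos: [0.6085, -0.0239, 0.1498]
ee_rot: [3.137, -0.001, 1.234]
wrist_force: [0.5, -0.0, -0.2]
width: 0.0402
finger_force: 0.0
```

Run:
```python
from h import *
np.set_printoptions(precision=4,suppress=True)
S={n:shot(n) for n in('wrist','scene','side')}
for t,z in(('pin_seat',.06),('pin_center',.0575),('knob_top',.207)):
    rs=[]
    for n in S:
        for l in finder.landmark_of(n,t)[:1]:
            print(t,n,l['confidence'],l['xy'],atz(S[n],l['xy'],z)); 
o=robot.get_obs();print(o['time'],o['tool_pos'],o['ee_rot'],o['wrist_force'])
a=cv2.resize(S['wrist']['img'][150:330,240:420],(400,400),interpolation=cv2.INTER_CUBIC)
b=cv2.resize(S['side']['img'][190:310,295:395],(333,400),interpolation=cv2.INTER_CUBIC)
cv2.imwrite('pics/m6.png',np.hstack([a,b])[:,:,::-1])
```

```text
pin_seat wrist 0.8 [324.4, 237.5] [ 0.6054 -0.0258  0.06  ]
pin_seat scene 0.44 [316.0, 264.1] [ 0.6161 -0.0231  0.06  ]
pin_seat side 0.47 [322.7, 276.3] [ 0.605  -0.0283  0.06  ]
pin_center wrist 0.77 [326.5, 234.1] [ 0.6079 -0.0241  0.0575]
pin_center scene 0.58 [316.6, 261.3] [ 0.6064 -0.0241  0.0575]
pin_center side 0.69 [320.3, 280.0] [ 0.607  -0.0138  0.0575]
knob_top scene 0.62 [268.4, 198.9] [ 0.5631 -0.1444  0.207 ]
knob_top side 0.7 [355.9, 205.1] [ 0.5527 -0.1622  0.207 ]
14.35 [ 0.6069 -0.0237  0.1471] [-3.1413  0.0001  1.2337] [-0.7801  0.7275 -0.3917]
```

View pics/m6.png

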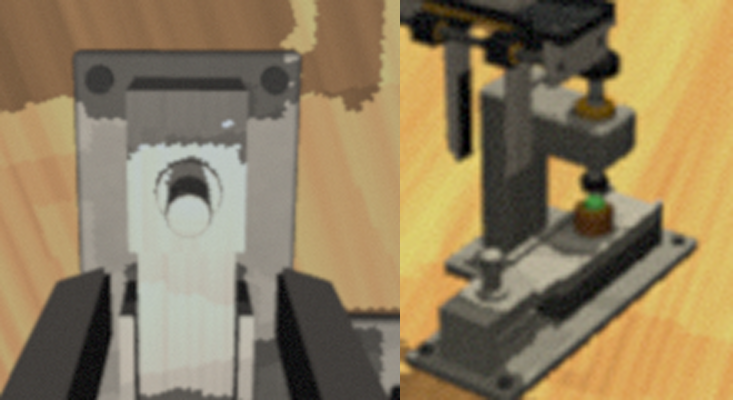

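The pin stands upright with its collar on the fork, at crop (188,205) in the left view and (492,275) in the right. The knob and its stem are untouched. Now rising and moving 141 mm along tool -x to get over the knob, with the fingers closed.

Request:
{"method": "drive_tool", "body": {"deltas": "0 0 -0.3 0 0 0 0; 0 0 -0.7 0 0 0 0; 0 0 -1 0 0 0 0; 0 0 -1 0 0 0 0"}}

```text
time: 14.75
tool_pos: [0.6093, -0.024, 0.2539]
ee_rot: [3.13, -0.002, 1.234]
wrist_force: [-0.1, -0.0, 0.4]
width: 0.0112
finger_force: 0.0
```

Request:
{"method": "drive_tool", "body": {"deltas": "-0.3 0 0 0 0 0 0; -0.6 0 0 0 0 0 0; -0.9 0 0 0 0 0 0; -1 0 0 0 0 0 0; -1 0 0 0 0 0 0"}}

```text
time: 15.25
tool_pos: [0.5734, -0.1189, 0.2464]
ee_rot: [-3.14, -0.0, 1.231]
wrist_force: [0.3, -0.5, 0.4]
width: 0.0006
finger_force: 0.0
```

Request:
{"method": "drive_tool", "body": {"deltas": "-0.2 0 0 0 0 0 0; -0.41 0 0 0 0 0 0; -0.41 0 0 0 0 0 0; -0.41 0 0 0 0 0 0"}}

```text
time: 15.65
tool_pos: [0.5608, -0.1555, 0.247]
ee_rot: [-3.141, -0.001, 1.234]
wrist_force: [0.3, 0.0, 0.1]
width: 0.0002
finger_force: 0.0
```

Run:
```python
from h import *
np.set_printoptions(precision=4,suppress=True)
for i in range(3):
    s=shot('wrist')
    m=finder.masks_of('wrist','knob_top')[:1]
    for l in m: 
        ys,xs=np.nonzero(l['region']);print(l['confidence'],l['xy'],xs.min(),xs.max(),ys.min(),ys.max(),delta(atz(s,((xs.min()+xs.max())/2,ys.min()),.2)))
    for l in finder.landmark_of('wrist','knob_top')[:1]: print(l['confidence'],l['xy'],delta(atz(s,l['xy'],.207)))
    o=robot.get_obs();print(o['time'],o['tool_pos'],o['wrist_force'],o['width'])
```

```text
0.96 [324.4, 248.1] 297 351 223 273 [ 0.191 -0.027  0.472]
0.67 [326.9, 251.4] [-0.003 -0.006  0.402]
15.8 [ 0.5608 -0.1554  0.2472] [-0.0829  0.6724  0.3574] 0.00038756734565248126
0.62 [325.4, 246.8] 297 351 223 272 [ 0.196 -0.027  0.474]
0.89 [325.4, 252.8] [-0.008 -0.017  0.404]
15.95 [ 0.5606 -0.156   0.2474] [ 0.2932 -0.1916  1.4837] 0.0006752492942794184
0.94 [326.6, 246.3] 298 351 222 272 [ 0.203 -0.024  0.474]
0.86 [326.9, 250.3] [ 0.01  -0.006  0.404]
16.1 [ 0.5605 -0.1564  0.2474] [-0.5201  0.0843  0.673 ] 0.0005617574750984891
```

Knob centred to within 2 mm. Expected gap is about 66 mm, so I'm descending 55 mm and then feeling for contact.

Request:
{"method": "drive_tool", "body": {"deltas": "0 0 0.2 0 0 0 0; 0 0 0.4 0 0 0 0; 0 0 0.5 0 0 0 0; 0 0 0.55 0 0 0 0; 0 0 0.55 0 0 0 0"}}

```text
time: 16.6
tool_pos: [0.5601, -0.1567, 0.1919]
ee_rot: [-3.141, -0.0, 1.234]
wrist_force: [-0.8, 0.2, 0.5]
width: 0.0003
finger_force: 0.0
```

Request:
{"method": "drive_tool", "body": {"deltas": "0 0 0.02 0 0 0 0; 0 0 0.04 0 0 0 0; 0 0 0.04 0 0 0 0"}}

```text
time: 16.9
tool_pos: [0.5605, -0.1569, 0.1888]
ee_rot: [3.141, 0.0, 1.234]
wrist_force: [-0.4, -1.6, -0.2]
width: 0.0004
finger_force: 0.0
```

Request:
{"method": "drive_tool", "body": {"deltas": "0 0 0.02 0 0 0 0; 0 0 0.02 0 0 0 0; 0 0 0.02 0 0 0 0"}}

```text
time: 17.2
tool_pos: [0.5603, -0.1568, 0.1864]
ee_rot: [-3.142, 0.0, 1.234]
wrist_force: [-0.2, 0.6, 0.5]
width: 0.0001
finger_force: 0.0
```

Request:
{"method": "drive_tool", "body": {"deltas": "0 0 0.02 0 0 0 0; 0 0 0.02 0 0 0 0; 0 0 0.02 0 0 0 0"}}

```text
time: 17.5
tool_pos: [0.5603, -0.1568, 0.1842]
ee_rot: [-3.141, 0.0, 1.234]
wrist_force: [-0.1, 1.0, -0.1]
width: 0.0005
finger_force: 0.0
```

Request:
{"method": "drive_tool", "body": {"deltas": "0 0 0.02 0 0 0 0; 0 0 0.02 0 0 0 0; 0 0 0.02 0 0 0 0"}}

```text
time: 17.8
tool_pos: [0.5603, -0.1568, 0.1823]
ee_rot: [-3.141, 0.0, 1.234]
wrist_force: [0.5, 1.2, 0.8]
width: 0.0002
finger_force: 0.0
```

Request:
{"method": "drive_tool", "body": {"deltas": "0 0 0.02 0 0 0 0; 0 0 0.02 0 0 0 0; 0 0 0.02 0 0 0 0"}}

```text
time: 18.1
tool_pos: [0.5605, -0.1568, 0.1808]
ee_rot: [3.141, 0.0, 1.234]
wrist_force: [-0.3, 0.1, 2.1]
width: 0.0006
finger_force: 0.8
```

Request:
{"method": "drive_tool", "body": {"deltas": "0 0 0.01 0 0 0 0; 0 0 0.01 0 0 0 0; 0 0 0.01 0 0 0 0"}}

```text
time: 18.4
tool_pos: [0.5605, -0.1568, 0.1801]
ee_rot: [3.14, 0.0, 1.234]
wrist_force: [-0.5, -0.6, 4.2]
width: 0.0006
finger_force: 2.2
```

Request:
{"method": "drive_tool", "body": {"deltas": "0 0 0.01 0 0 0 0; 0 0 0.01 0 0 0 0; 0 0 0.01 0 0 0 0"}}

```text
time: 18.7
tool_pos: [0.5605, -0.1569, 0.1787]
ee_rot: [3.141, 0.0, 1.234]
wrist_force: [-0.3, -0.4, 5.1]
width: 0.0003
finger_force: 2.5
```

Request:
{"method": "drive_tool", "body": {"deltas": "0 0 0.02 0 0 0 0; 0 0 0.02 0 0 0 0; 0 0 0.02 0 0 0 0"}}

```text
time: 19.0
tool_pos: [0.5605, -0.1568, 0.1769]
ee_rot: [3.141, 0.0, 1.234]
wrist_force: [-1.1, 0.1, 5.1]
width: 0.0006
finger_force: 3.0
```

Request:
{"method": "drive_tool", "body": {"deltas": "0 0 0.02 0 0 0 0; 0 0 0.04 0 0 0 0; 0 0 0.04 0 0 0 0; 0 0 0.04 0 0 0 0"}}

```text
time: 19.4
tool_pos: [0.5605, -0.1569, 0.1735]
ee_rot: [3.14, 0.0, 1.234]
wrist_force: [-1.6, -0.1, 8.1]
width: 0.0005
finger_force: 3.8
```

Request:
{"method": "drive_tool", "body": {"deltas": "0 0 0.01 0 0 0 0; 0 0 0.02 0 0 0 0; 0 0 0.024 0 0 0 0; 0 0 0.024 0 0 0 0; 0 0 0.024 0 0 0 0"}}

```text
time: 19.9
tool_pos: [0.5606, -0.1569, 0.1715]
ee_rot: [3.14, 0.0, 1.234]
wrist_force: [-2.0, 0.3, 8.5]
width: 0.0006
finger_force: 4.3
```

Run:
```python
from h import *
np.set_printoptions(precision=4,suppress=True)
F=[]
for i in range(6):
    s=snapshot('wrist');o=robot.get_obs();F.append([*o['tool_pos'],*o['wrist_force'],o['finger_force']])
print(np.mean(F,0),np.std(F,0),o['time'])
S={n:shot(n) for n in('scene','side')}
for n in S:
    for l in finder.landmark_of(n,'pin_seat')[:1]+finder.landmark_of(n,'knob_top')[:1]: print(n,l)
```

```text
[ 0.5606 -0.1569  0.1715 -1.4612  0.7959  8.3447  4.2939] [0.     0.     0.     0.2292 0.4662 0.5726 0.0006] 20.2
scene {'xy': [316.7, 266.5], 'confidence': 0.67}
scene {'xy': [265.0, 201.2], 'confidence': 0.64}
side {'xy': [323.1, 277.0], 'confidence': 0.57}
side {'xy': [355.3, 208.2], 'confidence': 0.63}
```

Request:
{"method": "drive_tool", "body": {"deltas": "0 0 0.007 0 0 0 0; 0 0 0.007 0 0 0 0; 0 0 0.007 0 0 0 0; 0 0 0.007 0 0 0 0; 0 0 0.007 0 0 0 0"}}

```text
time: 21.0
tool_pos: [0.5606, -0.1569, 0.1709]
ee_rot: [3.14, 0.0, 1.234]
wrist_force: [-1.6, 0.5, 8.5]
width: 0.0009
finger_force: 4.4
```

Run:
```python
from h import *
o=robot.get_obs();print(o['time'],o['tool_pos'],o['wrist_force'],o['finger_force'])
print(robot.close_job())
```

```text
21.0 [ 0.56056236 -0.15686856  0.17092699] [-1.64928588  0.45266081  8.5074291 ] 4.440913075231947
the job is handed in; nothing more can be done
None
```

The pin is seated in the fork and released, and the hand is holding the knob down about 10 mm (estimated from arm travel since contact and about 9 N of push, not checked against the stem ring); the job was handed in at 21 s.

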